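# Slide the microscope tray over the rail into its charging dock

### The arm

A 6-joint arm with a two-finger parallel gripper is mounted at the origin on the work surface. World frame = base frame: x ahead of the robot, y to its left, z up, the work surface at z = 0. Lengths are in m, angles in rad, forces in N, time in s.
With the tool pointing down it reaches from about 0.325 to 0.75 m from the base axis. Payload 7.6 kg.
Tool frame: the origin (TCP) lies at the very end of the fingers, on their centre line; the grasp point (between the pads) lies 19 mm behind it; z points along the fingers, y is the line along which they close (so a half turn about z gives the same grasp; the last joint's range is limited). The gripper opens to 85 mm and grips with 20 to 120 N. Pads are 22 mm wide; open, the fingers measure 114 mm over their backs; the gripper's body (76 mm by 85 mm) begins 54 mm behind the grasp point. The pads swing forward as they close: fully open they stand 13 mm farther back than shut.
Start: joints at [-1.186, 0.052, 1.401, -0, 1.689, -0.07], TCP at [0.231, -0.472, 0.231] pointing down, gripper open.
Joint ranges: [-2.9, 2.9], [-0.91, 2.17], [0.12, 2.37], [-1.06, 4.2], [0.26, 2.73], [-2.93, 2.93]. Speed limits (rad/s): [2.57, 2.57, 3.01, 3.14, 3.14, 3.14].

### API

Orientations are given as a rotation vector (axis times angle).
In Python, from plant import ctrl gives the robot as it stands. The module is installed in compiled form; this text tells all that it offers.
- The arm moves only by the tool play_rows, never from a script. Its argument "steps" is a list of rows, each an object with "jaw": the closure, from -1 (fully open) to 1 (shut); "slide": the shift along the tool's x, y, z in units of 40 mm (1.0 is 40 mm), a list of three; "twist": the turn about the tool's z in units of 5 degrees (1.0 is 5 degrees). In form: [{"jaw": jaw, "slide": [dx, dy, dz], "twist": twist}, ...]. A call has 1 to 10 rows; each row is the pose to reach, as a shift and turn from the pose commanded when the call began, along the tool's axes at that moment; what a row does not reach only later rows make up. A row lasts 1/12 s, in which the tool goes at most 41.7 mm and 7.16 degrees, less where a joint would pass 70% of its speed; a pose out of reach is approached as far as the arm can. A call with a gripper value outside its range is refused whole. The fingers move at their own pace and stop on an object; "force" is the grip in N (left out, the last holds). Time passes only in rows, so rows that repeat a pose let the fingers close. It gives the time, the measured TCP pose, the force, the opening and the grip force at its end, in the units of the state.
- ctrl.get_state(): the state, without advancing time (a new reading comes with each control period).
- ctrl.capture(name): name is "side" or "top"; returns a dict with "image" (480x640x3 uint8, red, green, blue), "fx", "fy", "cx", "cy" (pixels), "D" ([k1, k2, p1, p2, k3] as OpenCV has them; the pictures are not rectified), "R" (3x3) and "t" (3): a world point X has camera coordinates R X + t. Camera axes: x right, y down, z forward; pixel columns grow to the right and rows downward; lengths in m; the calibration is good to about 2 mm. A picture is of the moment at which its call begins. There is no depth.
- ctrl.hand_in(): hands the job in; it is judged then, once.
The state is a dict: "time": time; "joint_pos": joint angles; "dq": joint speeds; "joint_efforts": joint torques, N m; "eef_pos": TCP position; "tcp_rot": TCP orientation; "wrist_force": force on the tool from outside, world axes, zero at the start; "moment": the same for the moment, N m; "width": finger opening in m; "grip_force": force on a finger pad.
Only numpy, scipy, OpenCV 4.12 (cv2) and the standard library are available. Lean on these libraries where they do the work, as an engineer would, in place of code of your own. Each camera call takes 0.05 s, during which the arm holds its last target. There are 200 camera calls.

### The job

Put the tray of handheld microscopes on charge: lift its leading end over the dock's raised front rail, then push it in by the rear handle against the sprung charging contacts and ease the rear end down behind the rail, so that it sits flat on the dock's floor, held between rail and contacts. It is loaded, so slide it rather than carry it (one end always resting), do not tip it steeply, let neither end drop, and be gentle with the dock and its contacts. Leave the other things on the bench where they are.

Things in the scene. Friction and masses are not known exactly. Their poses are not given: they have to be found in the camera images.
- tray: Off-white plastic tray, 240 mm long (x) x 160 wide (y), walls 45 high, flat underside, loaded with four black handheld microscopes lying across it (tops 48 mm up). 0.7 to 0.95 kg, centre of mass near the middle. Origin: centre of underside; +x to its leading end (two brass pads on its face), which starts facing the dock's front rail, 40 to 80 mm off it, turned up to 0.12 rad; z up.
- lead_bar (a point): Middle of the lead handle: a round steel bar 12 mm thick along tray y, over the leading end wall, between two posts 92 mm apart; 33 mm clear above the wall. At tray x +112 mm, 78 mm above the underside. The tray pivots about a gripped bar.
- rear_bar (a point): Middle of the rear handle: a like bar over the rear end wall, at tray x -112 mm, 78 mm above the underside.
- lead_foot (a point): Bottom edge of the tray's leading end, middle: tray x +120 mm, z 0.
- rear_foot (a point): Bottom edge of the tray's rear end, middle: tray x -120 mm, z 0.
- dock: Grey charging dock, open on top: a 6 mm base plate screwed down, also the bay's floor, and a bay frame clamped on it in slots. Origin: under the middle of the bay at bench level; +x inwards from front rail to charger head, z up. The frame sits up to 5 mm either way along x from nominal, which this pose does not show: find it by feel. Home: tray flat on the floor, rear end behind the rail.
- rail_nominal (a point): Where the middle of the front rail's top nominally is: dock x -127 mm (+-5), 18 mm above the bench, 12 above the bay's floor. Aluminium rail 10 mm thick in x. Side cheeks: inner faces at dock y +-85 mm, 34 mm high, with splayed ears 36 mm out in front of the rail.
- contacts_nominal (a point): Where the face of the sprung contact block nominally is when free: dock x +114 mm (+-5, moving with the rail), 24 mm above the bench. Block 20 mm high, 100 wide; springs back with 1.2 N per mm, no preload; hard stop at 8 mm. Pressed in 4 mm (5 N) a level tray's rear end clears the rail, about 5.5 mm (6.5 N) if nose-down. Head behind it 50 mm high.
- beaker: Bystander: glass beaker, 68 mm across, 90 high, beside the tray's way. Origin under its centre.
- slide_box: Bystander: blue slide box with white lid, 82 x 34 x 32 mm, beside the tray's way. Origin under its centre.
- petri: Bystander: closed petri dish, 90 mm across, 14 high. Origin under its centre.
- stain: Bystander: amber bottle, 36 mm across, 75 high. Origin under its centre.
- jar: Bystander: glass jar with white cap, 60 mm across, 80 high. Origin under its centre.
- forceps: Bystander: steel forceps lying flat, 130 mm long, 6 mm thick. Origin under its middle.

How it is judged:
On the way:
1. the tray's leading end is over the front rail while its rear end still rests on the bench outside (x of lead_foot in the frame of dock above -0.125 m and x of rear_foot in the frame of dock below -0.15 m and height (world z) of rear_foot below 0.006 m and y of lead_foot in the frame of dock between -0.03 and 0.03 m), for 0.2 s.
At the end, for the whole second after the job is handed in: The tray lies at rest, flat on the dock's floor (both ends within 3 mm of it, tilt under 0.03 rad), in line with the dock within 0.06 rad, its rear end down behind the front rail, wherever the frame sits, and its leading end against the sprung contacts (x of rear_foot in the frame of dock between -0.13 and -0.106 m and height (world z) of each of rear_foot, lead_foot below 0.009 m and angle between tray's own z axis and vertical below 0.03 rad and angle between the x axis of tray and the x axis of dock, either way round below 0.06 rad and linear speed of tray below 0.01 m/s); the robot touches nothing.
It fails at once if the tray is rammed or pressed against the dock or its contacts (over 70 N) (contact force between tray and dock above 70 N).
It fails at once if the tray is carried (both its ends more than 40 mm above the bench) or tipped steeply (over 0.3 rad) (height (world z) of each of lead_foot, rear_foot above 0.04 m or angle between tray's own z axis and vertical above 0.3 rad).
It fails at once if an end of the tray is dropped (turning faster than 1.5 rad/s) (angular speed of tray above 1.5 rad/s).
It fails at once if a bystander is moved more than 20 mm (distance of any of beaker, slide_box, petri, stain, jar, forceps from where it was at the start of the episode above 0.02 m).
It also fails if it takes over 72 s, if anything falls off the work surface, if the arm or the gripper's body presses on something with over 40 N, if the wrist force passes 120 N, or if a joint passes its speed limit or range.

## Working session

There is one attempt and no reset: what is moved stays moved. The work goes in short steps, Python scripts to look and compute and a tool call to move; the robot and the scene stay as the last step left them, time stands still between calls to the robot, and variables do not carry over. Pictures are saved under pics/ and viewed, at most 10 in all, crops included, and the job is handed in when it is done.

Besides the shell and the picture viewer there is one more tool, called after "Request:" by a JSON object that holds its "op" and its "data". play_rows: Moves the arm, as the interface text tells. Its arguments: {"type":"object","properties":{"steps":{"type":"array"},"force":{"type":"number"}},"required":["steps"]}

```bash
mkdir -p pics; ls; python3 - <<'E'
from plant import ctrl
import cv2,pickle
for n in("top","side"):
    c=ctrl.capture(n); cv2.imwrite(f"pics/{n}0.png",c["image"][:,:,::-1]); pickle.dump(c,open(f"{n}0.pkl","wb"))
    print(n,c["fx"],c["cx"],c["cy"],c["D"],c["R"],c["t"])
print(ctrl.get_state())
E
```

```text
pics
top 513.9370331393982 331.9478130069158 244.53674020462043 [-0.12542239  0.          0.          0.          0.        ] [[ 0.01987571 -0.99979638 -0.00348588]
 [-0.98137727 -0.01884304 -0.19116377]
 [ 0.19105916  0.00722048 -0.98155197]] [-0.01957063  0.59070798  1.05485077]
side 474.8357417340442 313.66051806939515 243.1679514465837 [0.01511118 0.         0.         0.         0.        ] [[-0.84074871 -0.54142439  0.00111043]
 [-0.39224875  0.60768563 -0.69054985]
 [ 0.37320574 -0.58101446 -0.72328395]] [0.48511657 0.30001228 0.89565167]
{'time': 0.1, 'joint_pos': array([-1.18631683e+00,  5.27625240e-02,  1.40158414e+00, -4.33269269e-06,
        1.68859089e+00, -7.03116843e-02]), 'dq': array([ 1.20187107e-03,  8.32239469e-05, -4.20092732e-03,  2.70173443e-05,
       -1.48871085e-03,  2.70602169e-05]), 'joint_efforts': array([ 6.23129945e-04, -3.82581532e+01, -3.60985708e+01, -1.38490377e-04,
        4.79315640e-03,  8.60205603e-06]), 'eef_pos': array([ 0.23053794, -0.47139279,  0.23058225]), 'tcp_rot': array([-3.05942480e+00, -7.07943464e-01,  3.37020844e-04]), 'wrist_force': array([-0.47915114, -0.24633968, -0.07522137]), 'moment': array([-0.0005233 ,  0.00350125,  0.02646123]), 'grip_force': 0.0, 'width': 0.08570026724419388}
```

View pics/top0.png

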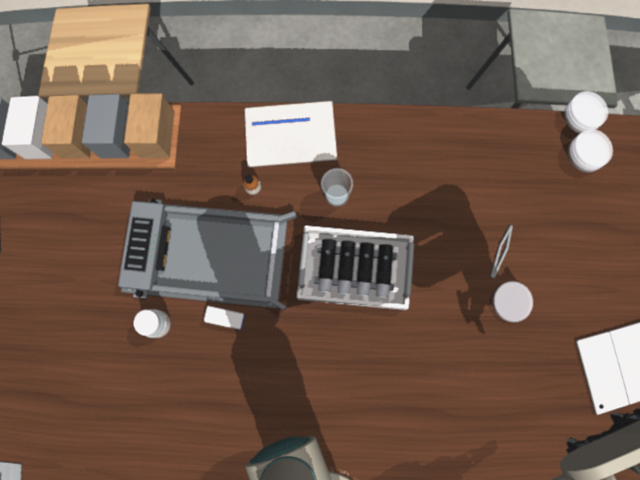

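View pics/side0.png

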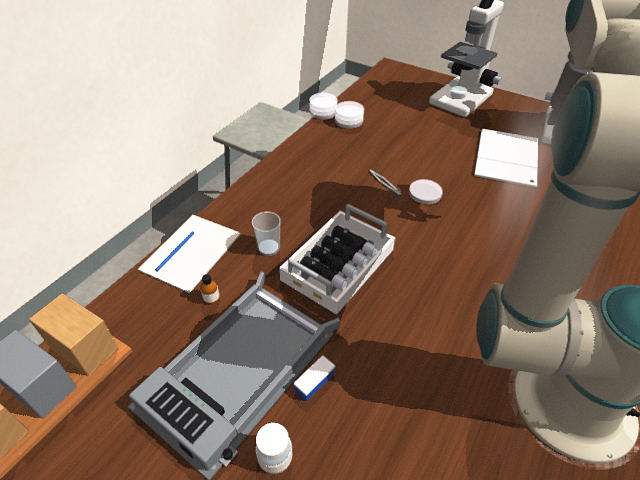

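The top view shows the tray around pixels (298–413, 227–308), its lead end to the left. The dock is at (120–295, 200–307), with its rail at about column 280. The beaker is at (337,187) and the slide box at (224,317). I'll zoom in on this area for the corners.

```bash
python3 - <<'E'
import pickle,cv2
c=pickle.load(open("top0.pkl","rb"))["image"][:,:,::-1]
cv2.imwrite("pics/c1.png",cv2.resize(c[170:345,115:425],None,fx=2.55,fy=2.55,interpolation=cv2.INTER_CUBIC))
c=pickle.load(open("side0.pkl","rb"))["image"][:,:,::-1]
cv2.imwrite("pics/c2.png",cv2.resize(c[195:475,125:405],None,fx=2.1,fy=2.1,interpolation=cv2.INTER_CUBIC))
E
```

```text
(no output)
```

View pics/c1.png

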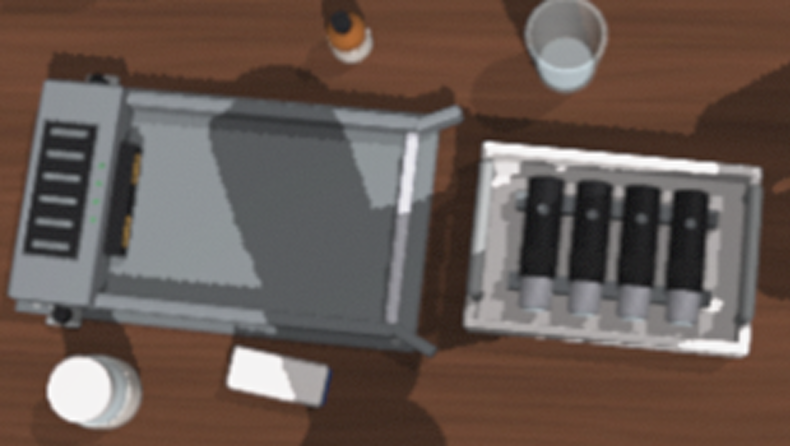

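View pics/c2.png

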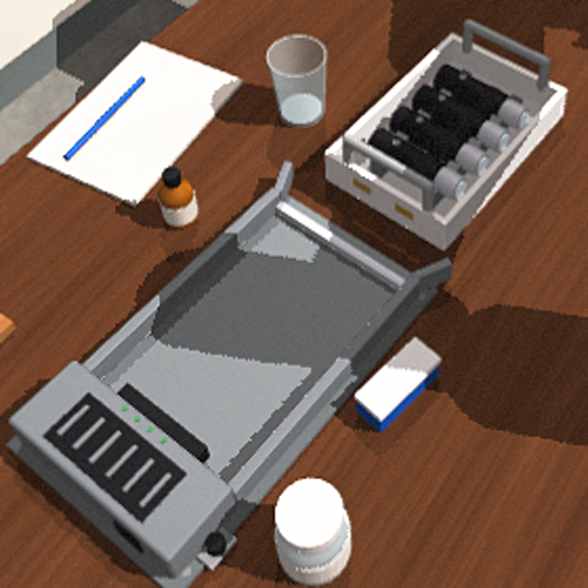

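Top crop: tray rim corners are at about (486,143), (761,168), (748,355) and (465,328), with the rail top stripe from (411,134) to (393,321). Side crop: the lead bar runs (347,145)–(433,197), the rear bar (467,28)–(548,78), and the rail (281,207)–(404,283).

```bash
cat > h.py <<'E'
import pickle,cv2,numpy as np
def ray(c,p):
    K=np.array([[c["fx"],0,c["cx"]],[0,c["fy"],c["cy"]],[0,0,1]])
    q=cv2.undistortPoints(np.array([[p]],float),K,np.array(c["D"])).ravel()
    R=np.array(c["R"]);d=R.T@np.array([q[0],q[1],1]);return -R.T@np.array(c["t"]),d
def plane(c,p,z):
    o,d=ray(c,p);return o+d*(z-o[2])/d[2]
def tri(c1,p1,c2,p2):
    o1,d1=ray(c1,p1);o2,d2=ray(c2,p2);s=np.linalg.lstsq(np.c_[d1,-d2],o2-o1,rcond=None)[0]
    a,b=o1+s[0]*d1,o2+s[1]*d2;return (a+b)/2,np.linalg.norm(a-b)
E
python3 - <<'E'
from h import *
np.set_printoptions(precision=4,suppress=True)
T=pickle.load(open("top0.pkl","rb"));S=pickle.load(open("side0.pkl","rb"))
t=lambda u,v:(115+u/2.55-.3,170+v/2.55-.3); s=lambda u,v:(125+u/2.1-.25,195+v/2.1-.25)
print("cam",ray(T,(0,0))[0],ray(S,(0,0))[0])
C=[plane(T,t(*p),.045) for p in((486,143),(761,168),(748,355),(465,328))];C=np.array(C)
print("rim",C,"centre",C.mean(0)); 
ax=(C[0]+C[3]-C[1]-C[2])/2;print("axis",ax,np.linalg.norm(ax),np.arctan2(ax[1],ax[0]), "wid",np.linalg.norm(C[0]-C[3]),np.linalg.norm(C[1]-C[2]))
for n,a,b in(("lead",(347,145),(433,197)),("rear",(467,28),(548,78))):
    A,B=plane(S,s(*a),.078),plane(S,s(*b),.078);print(n,A,B,(A+B)/2,np.linalg.norm(A-B))
for n,a,b,z in(("railT",(411,134),(393,321),.018),):
    A,B=plane(T,t(*a),z),plane(T,t(*b),z);print(n,A,B,(A+B)/2,np.linalg.norm(A-B))
A,B=plane(S,s(281,207),.018),plane(S,s(404,283),.018);print("railS",A,B,(A+B)/2,np.linalg.norm(A-B))
d=A-B;print("dock heading",np.arctan2(d[0],-d[1]))
for n,p,z in(("beaker rim",(566,37),.09),("beaker base",(567,65),0),("sb1",(233,348),.032),("sb2",(330,365),.032),("sb3",(322,405),.032),("headTL",(42,82),.05),("headBL",(11,298),.05),("headTR",(127,90),.05),("headBR",(96,305),.05),("blkT",(140,145),.034),("blkB",(125,256),.034),("earL",(461,110),.034),("earR",(435,353),.034)):
    print(n,plane(T,t(*p),z))
E
```

```text
cam [ 0.3786 -0.0161  1.1482] [0.1913 0.6007 0.8544]
rim [[ 0.6343  0.0517  0.045 ]
 [ 0.6168 -0.1861  0.045 ]
 [ 0.4559 -0.1738  0.045 ]
 [ 0.4742  0.0647  0.045 ]] centre [ 0.5453 -0.0609  0.045 ]
axis [0.0179 0.2381 0.    ] 0.2388013181918202 1.495741558932719 wid 0.16064075555267474 0.16141609707818524
lead [0.6016 0.0569 0.078 ] [0.4915 0.0669 0.078 ] [0.5465 0.0619 0.078 ] 0.11056285563116437
rear [ 0.5874 -0.1663  0.078 ] [ 0.4714 -0.1437  0.078 ] [ 0.5294 -0.155   0.078 ] 0.11815022961797479
railT [0.6475 0.1202 0.018 ] [0.4812 0.1292 0.018 ] [0.5644 0.1247 0.018 ] 0.16657269111243772
railS [0.6422 0.1238 0.018 ] [0.4828 0.1331 0.018 ] [0.5625 0.1285 0.018 ] 0.1597440829785358
dock heading 1.51255427437637
beaker rim [ 0.7169 -0.0158  0.09  ]
beaker base [ 0.719  -0.0171  0.    ]
sb1 [0.4534 0.2643 0.032 ]
sb2 [0.4412 0.1798 0.032 ]
sb3 [0.4072 0.1851 0.032 ]
headTL [0.682  0.4485 0.05  ]
headBL [0.4893 0.4579 0.05  ]
headTR [0.6756 0.3698 0.05  ]
headBR [0.4854 0.3814 0.05  ]
blkT [0.6297 0.3592 0.034 ]
blkB [0.5305 0.3646 0.034 ]
earL [0.6662 0.0752 0.034 ]
earR [0.4533 0.0903 0.034 ]
```

```bash
cat > go.py <<'E'
import sys,numpy as np
from scipy.spatial.transform import Rotation as Ro
from plant import ctrl
s=ctrl.get_state();R=Ro.from_rotvec(s["tcp_rot"]).as_matrix()
np.set_printoptions(precision=4,suppress=True)
a=np.arctan2(R[1,0],R[0,0]);print(s["time"],"pos",s["eef_pos"],"heading",round(a,4),"F",s["wrist_force"],"M",s["moment"],"w",s["width"],s["grip_force"],"z",R[:,2])
if len(sys.argv)>3:
    t=np.array(list(map(float,sys.argv[1:4])));print("slide",R.T@(t-s["eef_pos"])/.04)
    if len(sys.argv)>4:print("twist",-np.degrees(float(sys.argv[4])-a)/5)
E
python3 go.py .5537 .051 .15 -.075
python3 - <<'E'
from h import *
T=pickle.load(open("top0.pkl","rb"));S=pickle.load(open("side0.pkl","rb"))
t=lambda u,v:(115+u/2.55-.3,170+v/2.55-.3); s=lambda u,v:(125+u/2.1-.25,195+v/2.1-.25)
for p in((454,35),(565,92),(327,152),(447,222)): print("rimS",plane(S,s(*p),.045))
for p in((755,180),(748,315),(484,165),(475,300)): print("barT",plane(T,t(*p),.078))
E
```

```text
0.1 pos [ 0.2305 -0.4714  0.2306] heading 0.4548 F [-0.4792 -0.2463 -0.0752] M [-0.0005  0.0035  0.0265] w 0.08570026724419388 0.0 z [-0.0005  0.0012 -1.    ]
slide [12.9945 -8.1807  2.0267]
twist 6.070953188704317
rimS [ 0.61107678 -0.1796617   0.045     ]
rimS [ 0.45700482 -0.16561047  0.045     ]
rimS [0.63131668 0.05358998 0.045     ]
rimS [0.47580008 0.06379055 0.045     ]
barT [ 0.59932268 -0.17589081  0.078     ]
barT [ 0.48627029 -0.16923677  0.078     ]
barT [0.60774841 0.0507311  0.078     ]
barT [0.49446202 0.05475813 0.078     ]
```

Request:
{"op": "play_rows", "data": {"steps": [{"jaw": -1,"slide": [13,-8.2,0],"twist": 6},{"jaw": -1,"slide": [13,-8.2,0],"twist": 6},{"jaw": -1,"slide": [13,-8.2,0],"twist": 6},{"jaw": -1,"slide": [13,-8.2,0],"twist": 6},{"jaw": -1,"slide": [13,-8.2,0],"twist": 6},{"jaw": -1,"slide": [13,-8.2,0],"twist": 6},{"jaw": -1,"slide": [13,-8.2,0],"twist": 6},{"jaw": -1,"slide": [13,-8.2,0],"twist": 6},{"jaw": -1,"slide": [13,-8.2,0],"twist": 6},{"jaw": -1,"slide": [13,-8.2,0],"twist": 6}], "force": 60}}

```text
time: 0.93
eef_pos: [0.4431, -0.1269, 0.2312]
tcp_rot: [3.14, -0.108, -0.0]
wrist_force: [0.9, -1.0, 0.7]
width: 0.085
grip_force: 0.0
```

```bash
python3 go.py .5537 .051 .15 -.075
```

```text
0.9333 pos [ 0.4431 -0.1269  0.2312] heading -0.0689 F [ 0.927  -1.0082  0.6507] M [-0.0325  0.0096 -0.0523] w 0.08501947525270925 0.0 z [-0.0001 -0.0001 -1.    ]
slide [ 2.4535 -4.6269  2.0286]
twist 0.07024802082462131
```

Request:
{"op": "play_rows", "data": {"steps": [{"jaw": -1,"slide": [2.4,-4.6,0],"twist": 0},{"jaw": -1,"slide": [2.4,-4.6,0],"twist": 0},{"jaw": -1,"slide": [2.4,-4.6,0],"twist": 0},{"jaw": -1,"slide": [2.4,-4.6,1],"twist": 0},{"jaw": -1,"slide": [2.4,-4.6,2],"twist": 0},{"jaw": -1,"slide": [2.4,-4.6,2],"twist": 0},{"jaw": -1,"slide": [2.4,-4.6,2],"twist": 0},{"jaw": -1,"slide": [2.4,-4.6,2],"twist": 0}]}}

```text
time: 1.6
eef_pos: [0.55, 0.0487, 0.1489]
tcp_rot: [3.139, -0.105, -0.008]
wrist_force: [-0.2, 0.2, 0.5]
width: 0.0857
grip_force: 0.0
```

```bash
python3 go.py .5525 .0515 .059 -.075
```

```text
1.6 pos [0.55   0.0487 0.1489] heading -0.067 F [-0.1813  0.1796  0.4726] M [-0.0001  0.021   0.0322] w 0.08569704880788612 0.0 z [-0.0052 -0.0004 -1.    ]
slide [ 0.0704 -0.0753  2.2477]
twist 0.09131424139995917
```

Request:
{"op": "play_rows", "data": {"steps": [{"jaw": -1,"slide": [0.07,-0.08,0.8],"twist": 0.1},{"jaw": -1,"slide": [0.07,-0.08,1.6],"twist": 0.1},{"jaw": -1,"slide": [0.07,-0.08,2.2],"twist": 0.1},{"jaw": -1,"slide": [0.07,-0.08,2.2],"twist": 0.1},{"jaw": 1,"slide": [0.07,-0.08,2.2],"twist": 0.1},{"jaw": 1,"slide": [0.07,-0.08,2.2],"twist": 0.1},{"jaw": 1,"slide": [0.07,-0.08,2.2],"twist": 0.1},{"jaw": 1,"slide": [0.07,-0.08,2.2],"twist": 0.1},{"jaw": 1,"slide": [0.07,-0.08,2.2],"twist": 0.1},{"jaw": 1,"slide": [0.07,-0.08,2.2],"twist": 0.1}], "force": 50}}

```text
time: 2.43
eef_pos: [0.5546, 0.0515, 0.0645]
tcp_rot: [-3.138, 0.122, -0.003]
wrist_force: [-0.7, 4.9, 2.3]
width: 0.0124
grip_force: 2.4
```

```bash
python3 go.py .5525 .0515 .085 -.06
```

```text
2.4333 pos [0.5546 0.0515 0.0645] heading -0.0774 F [-0.6733  4.9211  2.3402] M [ 0.7815 -0.0415  0.027 ] w 0.012445094795020312 2.3547425866127014 z [ 0.002   0.0011 -1.    ]
slide [-0.0512  0.0041 -0.5138]
twist -0.19972427081981262
```

Request:
{"op": "play_rows", "data": {"steps": [{"jaw": 1,"slide": [0,0,0],"twist": 0},{"jaw": 1,"slide": [0,0,0],"twist": 0},{"jaw": 1,"slide": [0,0,0],"twist": 0},{"jaw": 1,"slide": [0,0,0],"twist": 0}]}}

```text
time: 2.77
eef_pos: [0.5547, 0.0515, 0.0646]
tcp_rot: [-3.139, 0.121, -0.003]
wrist_force: [-0.3, 2.3, 4.8]
width: 0.0103
grip_force: 48.8
```

```bash
python3 go.py .5525 .0515 .085 -.06
```

```text
2.7667 pos [0.5547 0.0515 0.0646] heading -0.0772 F [-0.3097  2.2509  4.7928] M [0.4661 0.1331 0.0249] w 0.010301545761348523 48.80895674228668 z [ 0.002   0.0007 -1.    ]
slide [-0.0535  0.004  -0.5107]
twist -0.1966766771809865
```

Request:
{"op": "play_rows", "data": {"steps": [{"jaw": 1,"slide": [0,0,-0.15],"twist": 0},{"jaw": 1,"slide": [0,0,-0.3],"twist": 0},{"jaw": 1,"slide": [0,0,-0.45],"twist": 0},{"jaw": 1,"slide": [0,0,-0.6],"twist": 0},{"jaw": 1,"slide": [0.03,0,-0.75],"twist": -0.05},{"jaw": 1,"slide": [0.06,-0.1,-0.75],"twist": -0.1},{"jaw": 1,"slide": [0.1,-0.2,-0.75],"twist": -0.15},{"jaw": 1,"slide": [0.15,-0.3,-0.75],"twist": -0.25},{"jaw": 1,"slide": [0.2,-0.4,-0.75],"twist": -0.3},{"jaw": 1,"slide": [0.2,-0.4,-0.75],"twist": -0.3}], "force": 90}}

```text
time: 3.6
eef_pos: [0.5635, 0.0674, 0.0932]
tcp_rot: [-3.14, 0.079, 0.0]
wrist_force: [-0.4, 2.2, -1.6]
width: 0.0087
grip_force: 88.2
```

```bash
python3 go.py .5642 .126 .1 -.057; python3 - <<'E'
from plant import ctrl
import pickle,cv2
c=ctrl.capture("top");pickle.dump(c,open("top1.pkl","wb"))
a=c["image"][170:345,115:425,::-1]
c=ctrl.capture("side");pickle.dump(c,open("side1.pkl","wb"))
b=c["image"][190:340,195:405,::-1]
A=cv2.resize(a,(532,300),interpolation=cv2.INTER_CUBIC);B=cv2.resize(b,(420,300),interpolation=cv2.INTER_CUBIC)
import numpy as np
o=np.zeros((600,532,3),np.uint8);o[:300]=A;o[300:,:420]=B
cv2.imwrite("pics/m1.png",o)
E
```

```text
3.6 pos [0.5635 0.0674 0.0932] heading -0.0501 F [-0.421   2.212  -1.6161] M [ 0.0326  0.1043 -0.1588] w 0.008698039714074603 88.19185495376587 z [-0.      0.0003 -1.    ]
slide [-0.057  -1.4651 -0.1703]
twist 0.07910820885893378
```

View pics/m1.png

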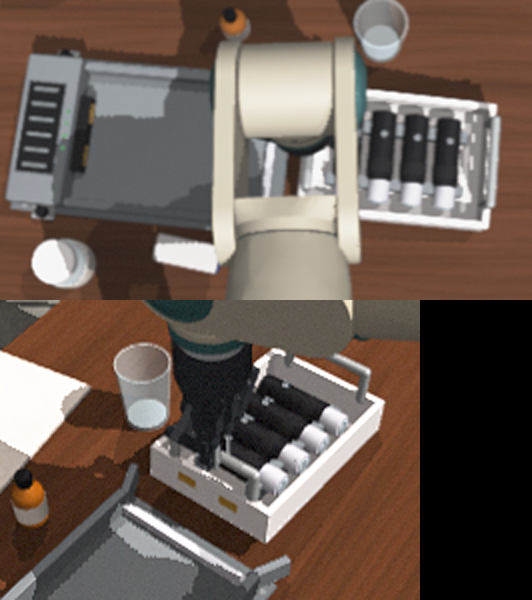

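The tray is gripped, with its nose up about 29 mm and aligned with the dock. The side crop shows the bar in the fingers at about (205,450), and the rear end still rests on the bench.

Request:
{"op": "play_rows", "data": {"steps": [{"jaw": 1,"slide": [0,-0.15,0],"twist": 0},{"jaw": 1,"slide": [0,-0.35,0],"twist": 0},{"jaw": 1,"slide": [0,-0.55,0],"twist": 0},{"jaw": 1,"slide": [-0.01,-0.75,0],"twist": 0},{"jaw": 1,"slide": [-0.01,-0.95,0],"twist": 0},{"jaw": 1,"slide": [-0.01,-1.15,0],"twist": 0},{"jaw": 1,"slide": [-0.02,-1.35,0],"twist": 0},{"jaw": 1,"slide": [-0.02,-1.55,0],"twist": 0},{"jaw": 1,"slide": [-0.02,-1.75,0],"twist": 0},{"jaw": 1,"slide": [-0.03,-1.9,0],"twist": 0}]}}

```text
time: 4.53
eef_pos: [0.566, 0.1434, 0.0933]
tcp_rot: [-3.141, 0.08, -0.0]
wrist_force: [0.4, -1.2, -4.5]
width: 0.0086
grip_force: 87.9
```

```bash
python3 go.py .5685 .210 .1 -.057
```

```text
4.5333 pos [0.566  0.1434 0.0933] heading -0.0509 F [ 0.4093 -1.2456 -4.4916] M [-0.5167 -0.0326  0.0769] w 0.008627070445509618 87.91324138641357 z [ 0.0001  0.0001 -1.    ]
slide [-0.0215 -1.6663 -0.1668]
twist 0.06987720797351937
```

Request:
{"op": "play_rows", "data": {"steps": [{"jaw": 1,"slide": [0,-0.15,-0.05],"twist": 0},{"jaw": 1,"slide": [0,-0.35,-0.1],"twist": 0},{"jaw": 1,"slide": [0,-0.55,-0.15],"twist": 0},{"jaw": 1,"slide": [-0.01,-0.75,-0.18],"twist": 0},{"jaw": 1,"slide": [-0.01,-0.95,-0.2],"twist": 0},{"jaw": 1,"slide": [-0.01,-1.15,-0.2],"twist": 0},{"jaw": 1,"slide": [-0.02,-1.35,-0.2],"twist": 0},{"jaw": 1,"slide": [-0.02,-1.5,-0.2],"twist": 0},{"jaw": 1,"slide": [-0.02,-1.55,-0.2],"twist": 0},{"jaw": 1,"slide": [-0.02,-1.55,-0.2],"twist": 0}]}}

```text
time: 5.37
eef_pos: [0.5683, 0.2053, 0.1014]
tcp_rot: [-3.14, 0.079, -0.0]
wrist_force: [-0.6, 2.7, -2.5]
width: 0.0088
grip_force: 88.1
```

```bash
python3 go.py .5685 .210 .088 -.057
```

```text
5.3667 pos [0.5683 0.2053 0.1014] heading -0.0505 F [-0.5987  2.7105 -2.5186] M [ 0.4832  0.1052 -0.0477] w 0.008844046368360434 88.14024925231934 z [ 0.0003  0.001  -1.    ]
slide [-0.0015 -0.1164  0.3364]
twist 0.07415626302312146
```

Request:
{"op": "play_rows", "data": {"steps": [{"jaw": 1,"slide": [0,0,0.03],"twist": 0},{"jaw": 1,"slide": [0,0,0.06],"twist": 0},{"jaw": 1,"slide": [0,0,0.09],"twist": 0},{"jaw": 1,"slide": [0,0,0.12],"twist": 0},{"jaw": 1,"slide": [0,0,0.15],"twist": 0},{"jaw": 1,"slide": [0,0,0.17],"twist": 0},{"jaw": 1,"slide": [0,0,0.19],"twist": 0},{"jaw": 1,"slide": [0,0,0.19],"twist": 0}]}}

```text
time: 6.03
eef_pos: [0.5686, 0.2044, 0.0949]
tcp_rot: [-3.14, 0.081, -0.002]
wrist_force: [-2.4, 2.7, 4.1]
width: 0.009
grip_force: 89.0
```

```bash
python3 go.py .5685 .210 .088 -.057
```

```text
6.0333 pos [0.5686 0.2044 0.0949] heading -0.0514 F [-2.382   2.6748  4.1057] M [ 0.3093  0.4182 -0.0005] w 0.009015508190641675 88.97536039352417 z [ 0.0011  0.0004 -1.    ]
slide [-0.01   -0.1397  0.1722]
twist 0.06381160640918929
```

Request:
{"op": "play_rows", "data": {"steps": [{"jaw": -1,"slide": [0,0,0],"twist": 0},{"jaw": -1,"slide": [0,0,0],"twist": 0},{"jaw": -1,"slide": [0,0,0],"twist": 0},{"jaw": -1,"slide": [0,0,0],"twist": 0},{"jaw": -1,"slide": [0,0,0],"twist": 0},{"jaw": -1,"slide": [0,0,0],"twist": 0},{"jaw": -1,"slide": [0,0,-0.7],"twist": 0},{"jaw": -1,"slide": [0,0,-1.5],"twist": 0},{"jaw": -1,"slide": [0,0,-1.8],"twist": 0},{"jaw": -1,"slide": [0,0,-1.8],"twist": 0}]}}

```text
time: 6.87
eef_pos: [0.5701, 0.2048, 0.1704]
tcp_rot: [-3.138, 0.081, -0.012]
wrist_force: [0.1, -0.2, -0.2]
width: 0.0856
grip_force: 0.0
```

```bash
python3 go.py .555 -.017 .160 -.057;  python3 - <<'E'
from plant import ctrl
import pickle,cv2
import numpy as np
c=ctrl.capture("top");pickle.dump(c,open("top2.pkl","wb"))
a=c["image"][170:345,115:425,::-1]
c=ctrl.capture("side");pickle.dump(c,open("side2.pkl","wb"))
b=c["image"][190:400,150:400,::-1]
A=cv2.resize(a,(532,300),interpolation=cv2.INTER_CUBIC);B=cv2.resize(b,(357,300),interpolation=cv2.INTER_CUBIC)
o=np.zeros((600,532,3),np.uint8);o[:300]=A;o[300:,:357]=B
cv2.imwrite("pics/m2.png",o)
E
```

```text
6.8667 pos [0.5701 0.2048 0.1704] heading -0.0514 F [ 0.1412 -0.2264 -0.1813] M [ 0.0254 -0.0032  0.0167] w 0.08555828558606124 0.0 z [ 0.0076  0.002  -1.    ]
slide [-0.0942  5.5573  0.2452]
twist 0.06441018027781306
```

View pics/m2.png

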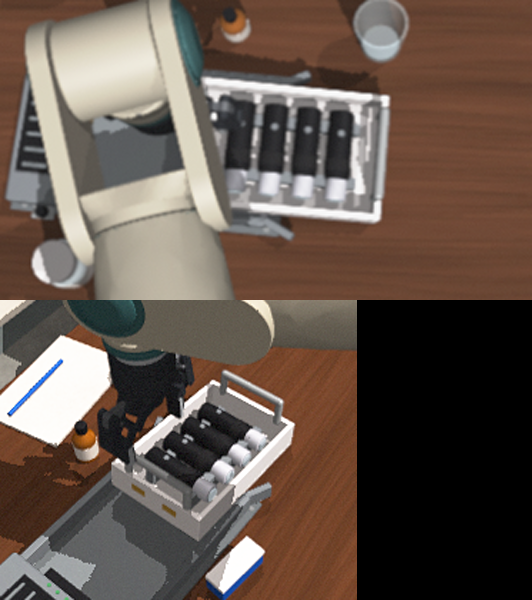

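The tray rests on the rail, rear end on the bench, in line between the ears; the top crop puts its rear edge at about column 385. Next I go to the rear bar.

Request:
{"op": "play_rows", "data": {"steps": [{"jaw": -1,"slide": [-0.1,5.55,0],"twist": 0},{"jaw": -1,"slide": [-0.1,5.55,0],"twist": 0},{"jaw": -1,"slide": [-0.1,5.55,0],"twist": 0},{"jaw": -1,"slide": [-0.1,5.55,0],"twist": 0},{"jaw": -1,"slide": [-0.1,5.55,0],"twist": 0},{"jaw": -1,"slide": [-0.1,5.55,0.2],"twist": 0},{"jaw": -1,"slide": [-0.1,5.55,0.2],"twist": 0},{"jaw": -1,"slide": [-0.1,5.55,0.2],"twist": 0},{"jaw": -1,"slide": [-0.1,5.55,0.2],"twist": 0}]}}

```text
time: 7.72
eef_pos: [0.5527, -0.016, 0.1568]
tcp_rot: [-3.14, 0.079, 0.003]
wrist_force: [0.5, 0.4, 0.7]
width: 0.0855
grip_force: 0.0
```

```bash
python3 go.py .555 -.019 .061 -.057;  python3 - <<'E'
from h import *
T=pickle.load(open("top2.pkl","rb"))
for p in((389,95),(380,221)): print(plane(T,(115+p[0]/1.716-.2,170+p[1]/1.716-.2),.045))
E
```

```text
7.7167 pos [ 0.5527 -0.016   0.1568] heading -0.0505 F [0.5378 0.4451 0.658 ] M [-0.0102  0.0092  0.0105] w 0.08553999065835051 0.0 z [-0.0016  0.0006 -1.    ]
slide [0.0654 0.0729 2.3939]
twist 0.07494913838980495
[ 0.6371955  -0.02809486  0.045     ]
[ 0.47533226 -0.01950607  0.045     ]
```

Request:
{"op": "play_rows", "data": {"steps": [{"jaw": -1,"slide": [0.07,0.08,0.8],"twist": 0},{"jaw": -1,"slide": [0.07,0.08,1.6],"twist": 0},{"jaw": -1,"slide": [0.07,0.08,2.3],"twist": 0},{"jaw": -1,"slide": [0.07,0.08,2.35],"twist": 0},{"jaw": 1,"slide": [0.07,0.08,2.35],"twist": 0},{"jaw": 1,"slide": [0.07,0.08,2.35],"twist": 0},{"jaw": 1,"slide": [0.07,0.08,2.35],"twist": 0},{"jaw": 1,"slide": [0.07,0.08,2.35],"twist": 0},{"jaw": 1,"slide": [0.07,0.08,2.35],"twist": 0},{"jaw": 1,"slide": [0.07,0.08,2.35],"twist": 0}], "force": 90}}

```text
time: 8.55
eef_pos: [0.5561, -0.0202, 0.0648]
tcp_rot: [-3.14, 0.081, -0.003]
wrist_force: [0.5, 3.2, 1.8]
width: 0.0119
grip_force: 2.1
```

Request:
{"op": "play_rows", "data": {"steps": [{"jaw": 1,"slide": [0,0,0],"twist": 0},{"jaw": 1,"slide": [0,0,0],"twist": 0},{"jaw": 1,"slide": [0,0,0],"twist": 0},{"jaw": 1,"slide": [0,0,0],"twist": 0}]}}

```text
time: 8.88
eef_pos: [0.5562, -0.0204, 0.0651]
tcp_rot: [-3.14, 0.081, -0.003]
wrist_force: [-0.5, 2.5, 5.8]
width: 0.0092
grip_force: 88.0
```

```bash
python3 go.py .555 -.019 .080 -.057
```

```text
8.8833 pos [ 0.5562 -0.0204  0.0651] heading -0.0514 F [-0.5287  2.5486  5.8134] M [ 0.2896  0.2629 -0.0426] w 0.009192313671084697 87.9808259010315 z [ 0.0021  0.0002 -1.    ]
slide [-0.0317 -0.0339 -0.3721]
twist 0.06402146718716063
```

Request:
{"op": "play_rows", "data": {"steps": [{"jaw": 1,"slide": [0,-0.04,-0.08],"twist": 0},{"jaw": 1,"slide": [0,-0.1,-0.18],"twist": 0},{"jaw": 1,"slide": [0,-0.16,-0.28],"twist": 0},{"jaw": 1,"slide": [0,-0.22,-0.38],"twist": 0},{"jaw": 1,"slide": [0,-0.3,-0.48],"twist": 0},{"jaw": 1,"slide": [0,-0.38,-0.58],"twist": 0},{"jaw": 1,"slide": [0,-0.46,-0.66],"twist": 0},{"jaw": 1,"slide": [0,-0.54,-0.72],"twist": 0},{"jaw": 1,"slide": [0,-0.62,-0.76],"twist": 0},{"jaw": 1,"slide": [0,-0.7,-0.8],"twist": 0}]}}

```text
time: 9.72
eef_pos: [0.5569, 0.0079, 0.0956]
tcp_rot: [-3.141, 0.08, 0.001]
wrist_force: [-0.3, -2.4, -3.1]
width: 0.0084
grip_force: 87.8
```

```bash
python3 go.py .555 -.019 .080 -.057
```

```text
9.7167 pos [0.5569 0.0079 0.0956] heading -0.0511 F [-0.2712 -2.4358 -3.0663] M [-0.755   0.0297 -0.0157] w 0.00840976097755508 87.76120662689209 z [-0.0004  0.0001 -1.    ]
slide [-0.0119  0.6742  0.3911]
twist 0.06714703134879352
```

Request:
{"op": "play_rows", "data": {"steps": [{"jaw": 1,"slide": [0,0,-0.06],"twist": 0},{"jaw": 1,"slide": [0,0,-0.12],"twist": 0},{"jaw": 1,"slide": [0,-0.05,-0.16],"twist": 0},{"jaw": 1,"slide": [0,-0.2,-0.16],"twist": 0},{"jaw": 1,"slide": [0,-0.4,-0.16],"twist": 0},{"jaw": 1,"slide": [0.01,-0.6,-0.15],"twist": 0},{"jaw": 1,"slide": [0.01,-0.8,-0.13],"twist": 0},{"jaw": 1,"slide": [0.01,-1.0,-0.11],"twist": 0},{"jaw": 1,"slide": [0.02,-1.2,-0.08],"twist": 0},{"jaw": 1,"slide": [0.02,-1.4,-0.06],"twist": 0}]}}

```text
time: 10.55
eef_pos: [0.5607, 0.0643, 0.098]
tcp_rot: [3.14, -0.08, 0.0]
wrist_force: [0.2, -1.7, -6.5]
width: 0.0085
grip_force: 87.9
```

```bash
python3 go.py .5632 .108 .09 -.057
```

```text
10.55 pos [0.5607 0.0643 0.098 ] heading -0.051 F [ 0.1726 -1.6791 -6.5439] M [-0.6192 -0.0021 -0.0137] w 0.008482690116203303 87.91375637054443 z [ 0.     -0.0001 -1.    ]
slide [ 0.006  -1.0947  0.1999]
twist 0.06819858945566248
```

Request:
{"op": "play_rows", "data": {"steps": [{"jaw": 1,"slide": [0,-0.15,0],"twist": 0},{"jaw": 1,"slide": [0,-0.35,-0.0],"twist": 0},{"jaw": 1,"slide": [0,-0.55,0.03],"twist": 0},{"jaw": 1,"slide": [0,-0.75,0.06],"twist": 0},{"jaw": 1,"slide": [0.01,-0.95,0.1],"twist": 0},{"jaw": 1,"slide": [0.01,-1.05,0.14],"twist": 0},{"jaw": 1,"slide": [0.01,-1.1,0.16],"twist": 0},{"jaw": 1,"slide": [0.01,-1.1,0.16],"twist": 0}]}}

```text
time: 11.22
eef_pos: [0.5632, 0.1079, 0.0914]
tcp_rot: [-3.14, 0.08, 0.001]
wrist_force: [-0.2, 0.6, -6.1]
width: 0.0086
grip_force: 87.9
```

```bash
python3 go.py .5640 .120 .087 -.057;  python3 - <<'E'
from plant import ctrl
import pickle,cv2
import numpy as np
c=ctrl.capture("top");pickle.dump(c,open("top3.pkl","wb"))
a=c["image"][170:345,115:425,::-1]
c=ctrl.capture("side");pickle.dump(c,open("side3.pkl","wb"))
b=c["image"][250:475,125:375,::-1]
A=cv2.resize(a,(532,300),interpolation=cv2.INTER_CUBIC);B=cv2.resize(b,(333,300),interpolation=cv2.INTER_CUBIC)
o=np.zeros((600,532,3),np.uint8);o[:300]=A;o[300:,:333]=B
cv2.imwrite("pics/m3.png",o)
E
```

```text
11.2167 pos [0.5632 0.1079 0.0914] heading -0.0508 F [-0.1848  0.5709 -6.1025] M [-0.2193  0.0166 -0.0381] w 0.008563886835703676 87.8981602191925 z [-0.0004  0.0005 -1.    ]
slide [ 0.0047 -0.3033  0.1092]
twist 0.07075993398613009
```

View pics/m3.png

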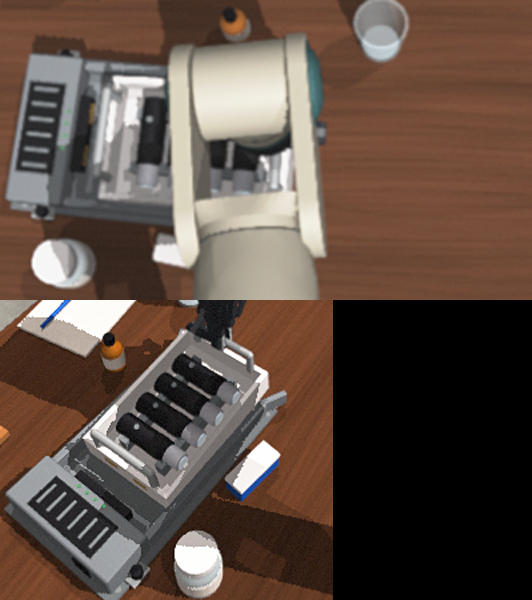

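The tray is in the bay, with its nose on the floor about 20 mm short of the contacts and lined up between the cheeks. From here I creep forward by feel.

Request:
{"op": "play_rows", "data": {"steps": [{"jaw": 1,"slide": [0,-0.06,0.02],"twist": 0},{"jaw": 1,"slide": [0,-0.12,0.04],"twist": 0},{"jaw": 1,"slide": [0,-0.18,0.06],"twist": 0},{"jaw": 1,"slide": [0,-0.24,0.07],"twist": 0},{"jaw": 1,"slide": [0,-0.3,0.07],"twist": 0},{"jaw": 1,"slide": [0,-0.36,0.07],"twist": 0},{"jaw": 1,"slide": [0,-0.42,0.07],"twist": 0},{"jaw": 1,"slide": [0,-0.48,0.07],"twist": 0}]}}

```text
time: 11.98
eef_pos: [0.5643, 0.1267, 0.0889]
tcp_rot: [3.14, -0.08, -0.0]
wrist_force: [0.0, -2.1, -4.2]
width: 0.0087
grip_force: 88.2
```

```bash
python3 go.py .5648 .136 .087 -.057
```

```text
11.9833 pos [0.5643 0.1267 0.0889] heading -0.0512 F [ 0.0063 -2.1444 -4.1695] M [-0.5514 -0.0169  0.0075] w 0.008709322916968302 88.16546559333801 z [-0.     -0.0001 -1.    ]
slide [-0.0002 -0.2339  0.0481]
twist 0.06613922503666246
```

Request:
{"op": "play_rows", "data": {"steps": [{"jaw": 1,"slide": [0,-0.04,0],"twist": 0},{"jaw": 1,"slide": [0,-0.08,0],"twist": 0}]}}

```text
time: 12.15
eef_pos: [0.5645, 0.1298, 0.0889]
tcp_rot: [3.14, -0.08, 0.0]
wrist_force: [-1.2, -1.8, -4.4]
width: 0.0085
grip_force: 88.2
```

Request:
{"op": "play_rows", "data": {"steps": [{"jaw": 1,"slide": [0,-0.04,0],"twist": 0},{"jaw": 1,"slide": [0,-0.08,0],"twist": 0}]}}

```text
time: 12.32
eef_pos: [0.5647, 0.1329, 0.0889]
tcp_rot: [3.14, -0.081, 0.0]
wrist_force: [0.2, -2.9, -4.3]
width: 0.0084
grip_force: 88.2
```

Request:
{"op": "play_rows", "data": {"steps": [{"jaw": 1,"slide": [0,-0.04,0],"twist": 0},{"jaw": 1,"slide": [0,-0.07,0],"twist": 0}]}}

```text
time: 12.48
eef_pos: [0.5648, 0.1357, 0.0889]
tcp_rot: [3.14, -0.081, 0.0]
wrist_force: [-0.4, -1.2, -4.4]
width: 0.0086
grip_force: 88.2
```

Request:
{"op": "play_rows", "data": {"steps": [{"jaw": 1,"slide": [0,-0.04,0],"twist": 0},{"jaw": 1,"slide": [0,-0.07,0],"twist": 0}]}}

```text
time: 12.65
eef_pos: [0.565, 0.1385, 0.0889]
tcp_rot: [3.14, -0.081, 0.0]
wrist_force: [0.4, -1.6, -4.0]
width: 0.0088
grip_force: 88.2
```

Request:
{"op": "play_rows", "data": {"steps": [{"jaw": 1,"slide": [0,-0.04,0],"twist": 0},{"jaw": 1,"slide": [0,-0.07,0],"twist": 0}]}}

```text
time: 12.82
eef_pos: [0.5651, 0.1411, 0.089]
tcp_rot: [3.14, -0.081, 0.0]
wrist_force: [0.1, -4.4, -3.4]
width: 0.0091
grip_force: 88.3
```

Request:
{"op": "play_rows", "data": {"steps": [{"jaw": 1,"slide": [0,-0.03,0],"twist": 0},{"jaw": 1,"slide": [0,-0.05,0],"twist": 0},{"jaw": 1,"slide": [0,-0.05,0],"twist": 0}]}}

```text
time: 13.07
eef_pos: [0.5652, 0.1427, 0.089]
tcp_rot: [3.139, -0.081, -0.0]
wrist_force: [-0.8, -5.4, -2.5]
width: 0.0083
grip_force: 88.4
```

Request:
{"op": "play_rows", "data": {"steps": [{"jaw": 1,"slide": [0,-0.02,0],"twist": 0},{"jaw": 1,"slide": [0,-0.04,0],"twist": 0},{"jaw": 1,"slide": [0,-0.04,0],"twist": 0}]}}

```text
time: 13.32
eef_pos: [0.5653, 0.1439, 0.089]
tcp_rot: [3.139, -0.082, -0.0]
wrist_force: [-0.3, -6.3, -2.5]
width: 0.0088
grip_force: 88.4
```

Request:
{"op": "play_rows", "data": {"steps": [{"jaw": 1,"slide": [0,-0.02,0],"twist": 0},{"jaw": 1,"slide": [0,-0.04,0],"twist": 0},{"jaw": 1,"slide": [0,-0.04,0],"twist": 0}]}}

```text
time: 13.57
eef_pos: [0.5653, 0.1451, 0.0891]
tcp_rot: [3.138, -0.082, -0.001]
wrist_force: [-1.5, -6.9, -1.6]
width: 0.0088
grip_force: 88.5
```

Request:
{"op": "play_rows", "data": {"steps": [{"jaw": 1,"slide": [0,0,0.04],"twist": 0},{"jaw": 1,"slide": [0,0.01,0.08],"twist": 0},{"jaw": 1,"slide": [0,0.02,0.12],"twist": 0},{"jaw": 1,"slide": [0,0.03,0.15],"twist": 0},{"jaw": 1,"slide": [0,0.04,0.18],"twist": 0},{"jaw": 1,"slide": [0,0.04,0.18],"twist": 0}]}}

```text
time: 14.07
eef_pos: [0.5655, 0.1435, 0.0831]
tcp_rot: [3.138, -0.082, 0.001]
wrist_force: [-5.3, -8.9, 4.4]
width: 0.0087
grip_force: 89.2
```

```bash
python3 go.py
```

```text
14.0667 pos [0.5655 0.1435 0.0831] heading -0.0523 F [-5.327  -8.9092  4.4298] M [-1.6501  0.7843  0.0103] w 0.008719195095638014 89.17656898498535 z [ 0.0005 -0.0021 -1.    ]
```

Request:
{"op": "play_rows", "data": {"steps": [{"jaw": 1,"slide": [0,0,-0.05],"twist": 0},{"jaw": 1,"slide": [0,0,-0.1],"twist": 0},{"jaw": 1,"slide": [0,0,-0.1],"twist": 0}]}}

```text
time: 14.32
eef_pos: [0.5652, 0.1443, 0.0861]
tcp_rot: [3.14, -0.081, -0.0]
wrist_force: [-1.0, -6.5, -2.4]
width: 0.0088
grip_force: 88.4
```

```bash
python3 go.py
```

```text
14.3167 pos [0.5652 0.1443 0.0861] heading -0.0517 F [-1.0282 -6.498  -2.4231] M [-1.0424  0.3232 -0.0241] w 0.008768480514037415 88.43095421791077 z [-0.0002 -0.0009 -1.    ]
```

Request:
{"op": "play_rows", "data": {"steps": [{"jaw": 1,"slide": [0,-0.03,0],"twist": 0},{"jaw": 1,"slide": [0,-0.06,0],"twist": 0},{"jaw": 1,"slide": [0,-0.06,0],"twist": 0}]}}

```text
time: 14.57
eef_pos: [0.5654, 0.1458, 0.0859]
tcp_rot: [3.138, -0.082, -0.0]
wrist_force: [-1.8, -8.5, -1.3]
width: 0.0088
grip_force: 88.6
```

```bash
python3 go.py
```

```text
14.5667 pos [0.5654 0.1458 0.0859] heading -0.0523 F [-1.8488 -8.5363 -1.3455] M [-1.7495  0.319  -0.0761] w 0.008840422190771493 88.6490535736084 z [-0.0003 -0.0028 -1.    ]
```

Request:
{"op": "play_rows", "data": {"steps": [{"jaw": 1,"slide": [0,0,0.03],"twist": 0},{"jaw": 1,"slide": [0,0,0.06],"twist": 0},{"jaw": 1,"slide": [0,0,0.09],"twist": 0},{"jaw": 1,"slide": [0,0,0.12],"twist": 0},{"jaw": 1,"slide": [0,0,0.12],"twist": 0}]}}

```text
time: 14.98
eef_pos: [0.5654, 0.1451, 0.081]
tcp_rot: [3.137, -0.083, -0.001]
wrist_force: [-2.3, -12.3, -0.7]
width: 0.0087
grip_force: 88.8
```

```bash
python3 go.py
```

```text
14.9833 pos [0.5654 0.1451 0.081 ] heading -0.0527 F [ -2.3143 -12.3462  -0.7304] M [-2.0157  0.3718  0.0123] w 0.008683432633225109 88.75694632530212 z [-0.0005 -0.0036 -1.    ]
```

Request:
{"op": "play_rows", "data": {"steps": [{"jaw": 1,"slide": [0,0.02,0.03],"twist": 0},{"jaw": 1,"slide": [0,0.04,0.06],"twist": 0},{"jaw": 1,"slide": [0,0.05,0.09],"twist": 0},{"jaw": 1,"slide": [0,0.06,0.12],"twist": 0},{"jaw": 1,"slide": [0,0.07,0.15],"twist": 0},{"jaw": 1,"slide": [0,0.07,0.15],"twist": 0}]}}

```text
time: 15.48
eef_pos: [0.5653, 0.1429, 0.075]
tcp_rot: [3.138, -0.082, -0.0]
wrist_force: [-2.1, -9.1, -1.2]
width: 0.0086
grip_force: 88.7
```

```bash
python3 go.py
```

```text
15.4833 pos [0.5653 0.1429 0.075 ] heading -0.0524 F [-2.0813 -9.0911 -1.2474] M [-1.5001  0.3458  0.0441] w 0.008603882375137494 88.67238163948059 z [-0.0003 -0.0023 -1.    ]
```

Request:
{"op": "play_rows", "data": {"steps": [{"jaw": 1,"slide": [0,0.02,0.03],"twist": 0},{"jaw": 1,"slide": [0,0.04,0.06],"twist": 0},{"jaw": 1,"slide": [0,0.05,0.09],"twist": 0},{"jaw": 1,"slide": [0,0.06,0.11],"twist": 0},{"jaw": 1,"slide": [0,0.06,0.13],"twist": 0},{"jaw": 1,"slide": [0,0.06,0.13],"twist": 0}]}}

```text
time: 15.98
eef_pos: [0.5654, 0.1418, 0.0717]
tcp_rot: [3.14, -0.081, 0.001]
wrist_force: [-7.6, -6.1, 8.2]
width: 0.0088
grip_force: 89.8
```

```bash
python3 go.py
```

```text
15.9833 pos [0.5654 0.1418 0.0717] heading -0.0516 F [-7.5741 -6.1257  8.1569] M [-0.8765  1.106  -0.025 ] w 0.008756414379096723 89.80206370353699 z [ 0.0008 -0.0002 -1.    ]
```

Request:
{"op": "play_rows", "data": {"steps": [{"jaw": 1,"slide": [0,0.02,-0.01],"twist": 0},{"jaw": 1,"slide": [0,0.04,-0.02],"twist": 0},{"jaw": 1,"slide": [0,0.05,-0.02],"twist": 0},{"jaw": 1,"slide": [0,0.05,-0.02],"twist": 0}]}}

```text
time: 16.32
eef_pos: [0.5654, 0.1416, 0.0717]
tcp_rot: [-3.138, 0.079, -0.002]
wrist_force: [-3.7, 2.8, 3.7]
width: 0.0087
grip_force: 89.3
```

```bash
python3 go.py; python3 - <<'E'
from plant import ctrl
import pickle,cv2
c=ctrl.capture("side");pickle.dump(c,open("side4.pkl","wb"))
cv2.imwrite("pics/s4.png",cv2.resize(c["image"][240:440,180:380,::-1],None,fx=3,fy=3,interpolation=cv2.INTER_CUBIC))
E
```

```text
16.3167 pos [0.5654 0.1416 0.0717] heading -0.0506 F [-3.6541  2.8039  3.7424] M [ 0.828   0.6188 -0.0383] w 0.00866350994796931 89.29259419441223 z [ 0.0016  0.003  -1.    ]
```

View pics/s4.png

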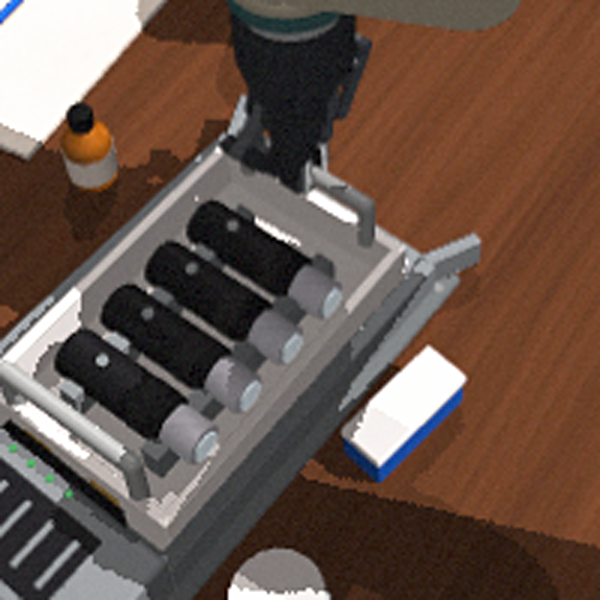

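The tray sits in the bay. Backing off 2 mm only flipped the force sign without moving the tray, so it is caught behind the rail. I release it and withdraw.

Request:
{"op": "play_rows", "data": {"steps": [{"jaw": -1,"slide": [0,-0.03,0],"twist": 0},{"jaw": -1,"slide": [0,-0.03,0],"twist": 0},{"jaw": -1,"slide": [0,-0.03,0],"twist": 0},{"jaw": -1,"slide": [0,-0.03,0],"twist": 0},{"jaw": -1,"slide": [0,-0.03,0],"twist": 0},{"jaw": -1,"slide": [0,-0.03,0],"twist": 0},{"jaw": -1,"slide": [0,-0.03,-0.6],"twist": 0},{"jaw": -1,"slide": [0,-0.03,-1.5],"twist": 0},{"jaw": -1,"slide": [0,-0.03,-2.5],"twist": 0},{"jaw": -1,"slide": [0,-0.03,-2.5],"twist": 0}]}}

```text
time: 17.2
eef_pos: [0.5684, 0.1417, 0.1801]
tcp_rot: [-3.138, 0.081, -0.022]
wrist_force: [1.2, 0.1, 2.7]
width: 0.0855
grip_force: 0.0
```

Request:
{"op": "play_rows", "data": {"steps": [{"jaw": -1,"slide": [0,1,0],"twist": 0},{"jaw": -1,"slide": [0,2,0],"twist": 0},{"jaw": -1,"slide": [0,3,0],"twist": 0},{"jaw": -1,"slide": [0,4,0],"twist": 0},{"jaw": -1,"slide": [0,5,0],"twist": 0},{"jaw": -1,"slide": [0,6,0],"twist": 0},{"jaw": -1,"slide": [0,6,0],"twist": 0},{"jaw": -1,"slide": [0,6,0],"twist": 0}]}}

```text
time: 17.87
eef_pos: [0.5526, -0.1005, 0.1704]
tcp_rot: [3.14, -0.087, 0.0]
wrist_force: [-1.1, 0.0, -0.1]
width: 0.0858
grip_force: 0.0
```

```bash
python3 go.py; python3 - <<'E'
from plant import ctrl
import pickle,cv2
c=ctrl.capture("top");pickle.dump(c,open("top5.pkl","wb"));a=c["image"][170:345,115:425,::-1]
c=ctrl.capture("side");pickle.dump(c,open("side5.pkl","wb"));b=c["image"][240:450,140:380,::-1]
import numpy as np
o=np.zeros((600,532,3),np.uint8);o[:300]=cv2.resize(a,(532,300),interpolation=cv2.INTER_CUBIC);o[300:,:343]=cv2.resize(b,(343,300),interpolation=cv2.INTER_CUBIC)
cv2.imwrite("pics/m5.png",o)
E
```

```text
17.8667 pos [ 0.5526 -0.1005  0.1704] heading -0.0552 F [-1.1477  0.0298 -0.1349] M [-0.0057 -0.0479 -0.0452] w 0.0857606838211648 0.0 z [ 0.0002 -0.     -1.    ]
```

View pics/m5.png

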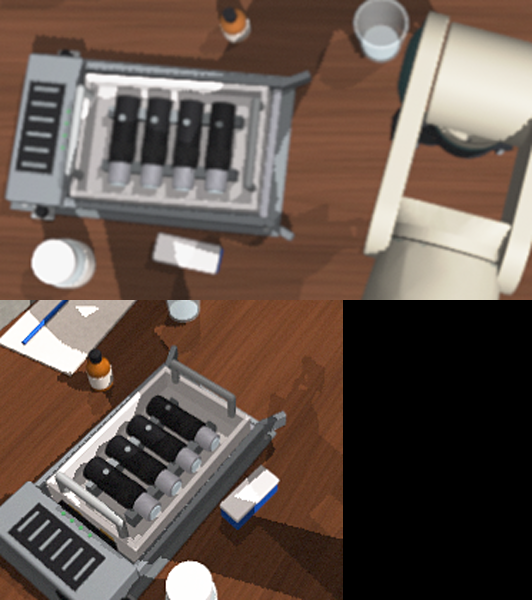

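The tray sits flat in the bay: the rear rim is at about column 268, just inside the rail at about 277, its lead end is against the head, and the bystanders haven't moved.

```bash
python3 -c "
from plant import ctrl
print(ctrl.hand_in())"
```

```text
the job is handed in; nothing more can be done
None
```

I handed the job in after about 18 s of robot time; no verdict came back, but by force feel and the last pictures the tray lies flat on the dock's floor, held between rail and contacts, with the bystanders in view not visibly moved.

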